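# Slide the power tray into the middle rails of the equipment frame

### The arm

A 6-joint arm with a two-finger parallel gripper is mounted at the origin on the work surface. World frame = base frame: x ahead of the robot, y to its left, z up, the work surface at z = 0. Lengths are in m, angles in rad, forces in N, time in s.
With the tool pointing down it reaches from about 0.35 to 0.85 m from the base axis. Payload 8.1 kg.
Tool frame: the origin (TCP) lies midway between the tips of the shut fingers; the grasp point (between the pads) lies 19 mm behind it (robot.grip_point_offset is the distance from the TCP to the grasp point, in m); z points along the fingers, y is the line along which they close (so a half turn about z gives the same grasp; the last joint's range is limited). The gripper opens to 93 mm and grips with 3 to 60 N. Pads are 15 mm wide; open, the fingers measure 128 mm over their backs; the gripper's body (75 mm by 188 mm) begins 65 mm behind the grasp point.
Start: joints at [1.039, 0.13, 1.488, -0, 1.523, -0.085], TCP at [0.259, 0.541, 0.219] pointing down, gripper open.
Joint ranges: [-2.96, 2.96], [-0.89, 2.26], [0.02, 2.5], [-1.34, 4.48], [0, 2.73], [-2.66, 2.66]. Speed limits (rad/s): [2.39, 2.39, 2.79, 3.14, 3.14, 3.14].

### API

Orientations are given as a rotation vector (axis times angle).
In Python, from plant import robot, read_camera, job gives the robot as it stands.
- The arm moves only by the shell command python3 -m inch 'ROWS' [FORCE]. ROWS is JSON, one flat list of numbers, 5 for each row, row after row: the shift along the world's x, y, z in mm, then the turn about the world's z in degrees, then the opening in per cent of the stroke, from 0 (shut) to 100 (fully open). In form: [dx, dy, dz, yaw, hand, dx, dy, dz, yaw, hand, ...]. A call has 1 to 10 rows; each row is the pose to reach, as a shift and turn from the pose commanded when the call began; what a row does not reach only later rows make up. A row lasts 1/12 s, in which the tool goes at most 41.7 mm and 7.16 degrees, less where a joint would pass 70% of its speed; a pose out of reach is approached as far as the arm can. A call with a gripper value outside its range is refused whole. The fingers move at their own pace and stop on an object; FORCE is the grip in N (left out, the last holds). Time passes only in rows, so rows that repeat a pose let the fingers close. It gives the time, the measured TCP pose, the force, the opening and the grip force at its end, in the units of the state.
- robot.read_state(): the state, without advancing time (a new reading comes with each control period).
- read_camera(name): name is "side" or "top"; returns a dict with "image" (480x640x3 uint8, blue, green, red), "K" (3x3 intrinsics, pixels), "extrinsics" (4x4, takes a point from world to camera coordinates). Camera axes: x right, y down, z forward; pixel columns grow to the right and rows downward; lengths in m; the calibration is good to about 2 mm. A picture is of the moment at which its call begins. There is no depth.
- job.close_job(): hands the job in; it is judged then, once.
The state is a dict: "t": time; "q": joint angles; "dq": joint speeds; "joint_torque": joint torques, N m; "tool_pos": TCP position; "orientation": TCP orientation; "force": force on the tool from outside, world axes, zero at the start; "wrist_torque": the same for the moment, N m; "opening": finger opening in m; "gripper_force": force on a finger pad.
Only numpy, scipy, OpenCV 4.12 (cv2) and the standard library are available. Lean on these libraries where they do the work, as an engineer would, in place of code of your own. Each camera call takes 0.05 s, during which the arm holds its last target. There are 200 camera calls.

### The job

Pick up the sheet-metal power tray by its upright black grip and slide it into the middle of the three rail pairs of the open frame, grip end left sticking out, gently, with no more than a light push on the rails or the plug. How deep the plug sits differs from frame to frame, so feel for it: push the stiff plug at the back fully home until it stops, then let go and leave the tray there, with everything else left where it stands.

Things in the scene. Friction and masses are not known exactly. Their poses are not given: they have to be found in the camera images.
- tray: loose aluminium sheet 220 (x) x 150 (y) x 4 mm, about 0.45 kg, flat on the counter at the start; origin: centre of its underside. Its +x end (rear) goes in first, the grip is near the -x end. On top a power module 55 x 100 x 26 mm high, centred 42.5 mm to +x, and a socket 12 mm high at the rear edge. Centre of mass near the origin, so held by the grip its rear droops a little
- tray_grip (a point): on the tray, in the black grip: an upright block 12 mm thick (tray x) x 60 mm wide (tray y), standing 40 mm above the sheet, 80 mm from the origin to -x. This point is mid-block, 26 mm above the tray's underside, 18 mm below the grip's top. Clear sheet for 50 mm behind it; pinch it from above along tray x
- tray_rear (a point): on the tray, middle of the rear (+x) edge at its underside, 110 mm from the origin
- rack: fixed open frame 186 mm wide with three pairs of U-channel rails 50 mm apart; stands up to 40 mm higher or lower from start to start. Origin: under the middle of its mouth; x points in along the rails, y across, z up. Ledge tops at z 35 (taken by a fitted board), 85 and 135 mm (stays empty), frame top 162. Slots 8 mm high for the 4 mm sheet, 154 mm between the webs, 126 mm between the ledges' inner edges
- mid_mouth (a point): mouth of the middle rail pair (the right one): midway between the two rails, at the height of the ledge tops, where the slots begin (frame x = 0). In front of it the ledges alone reach out 20 mm, without a lip above, between side cheeks that flare out by about 5 mm, so the tray's rear can be laid on them and slid in
- low_mouth (a point): the same point of the lowest pair (occupied)
- top_mouth (a point): the same point of the top pair (leave empty)
- plug (a joint): the plug behind the middle pair, a black block that the tray's rear pushes back: m of travel, 0 untouched, 0.008 fully home against a hard stop. Moves at about 5 N of push and stays where it is left. Untouched, its face is 100 to 124 mm inside the mouth; where exactly must be felt or seen. Home is past 0.006. Tray against plug or rails: 16 N at most
- tape_roll: bystander: roll of black tape lying flat, 72 mm across, 19 mm high; leave in place
- battery: bystander: black cordless-tool battery, 75 x 85 x 100 mm high; leave in place
- blower: bystander: black blower fan standing on edge, about 76 mm across, 86 mm high; leave in place
- screwdriver: bystander: screwdriver lying flat; leave in place
- mug: bystander: white mug, 80 mm across, 90 mm high; leave in place
- screw_dish: bystander: grey open dish 90 x 70 x 25 mm; leave in place
- flux_jar: bystander: small amber jar, 44 mm across, 55 mm high; leave in place

How it is judged:
On the way, in this order (a step that is already met when the one before it is completed fails the run):
1. the tray's rear edge has entered the middle rail pair, at least 20 mm past its mouth (x of tray_rear in the frame of rack above 0.02 m and z of tray_rear in the frame of rack between 0.081 and 0.091 m and y of tray in the frame of rack between -0.012 and 0.012 m and angle between the x axis of tray and the x axis of rack, either way round below 0.15 rad), for 0.1 s.
2. the tray has pushed the plug home (past 6 of its 8 mm) (x of tray_rear in the frame of rack above 0.104 m and z of tray_rear in the frame of rack between 0.081 and 0.091 m and y of tray in the frame of rack between -0.012 and 0.012 m and angle between the x axis of tray and the x axis of rack, either way round below 0.15 rad and value of joint plug above 0.006 m), for 0.2 s.
At the end, for the whole second after the job is handed in: The tray lies in the middle rail pair (underside within 4 mm below and 6 mm above the ledges at origin and rear edge, grip end outwards, in line with the rails), its rear at least 104 mm inside the mouth, the plug pushed past 6 of its 8 mm, tray released and at rest (all of step 2 and z of tray in the frame of rack between 0.081 and 0.091 m and linear speed of tray below 0.02 m/s); the robot touches nothing.
It fails at once if the tray is pressed against the frame or the plug with more than 16 N (contact force between tray and rack above 16 N or contact force between tray and plug above 16 N).
It fails at once if the arm or gripper strikes the frame with more than 15 N (contact force between any of the arm, the fingers and rack above 15 N).
It fails at once if a bystander is moved by more than 20 mm (distance of any of tape_roll, battery, blower, screwdriver, mug, screw_dish, flux_jar from where it was at the start of the episode above 0.02 m).
It also fails if it takes over 72 s, if anything falls off the work surface, if the arm or the gripper's body presses on something with over 40 N, if the wrist force passes 120 N, or if a joint passes its speed limit or range.

## Working session

There is one attempt and no reset: what is moved stays moved. The work goes in short steps, Python scripts to look and compute and a shell command to move; the robot and the scene stay as the last step left them, time stands still between calls to the robot, and variables do not carry over. Pictures are saved under pics/ and viewed, at most 10 in all, crops included, and the job is handed in when it is done.

```bash
ls; mkdir -p pics
cat > h.py <<'E'
import numpy as np, cv2
from plant import robot, read_camera, job
def ray(c,u,v):
    R=c["extrinsics"][:3,:3];t=c["extrinsics"][:3,3]
    d=R.T@np.linalg.inv(c["K"])@np.array([u,v,1.]);return -R.T@t,d
def onz(c,u,v,z):
    o,d=ray(c,u,v);return o+d*(z-o[2])/d[2]
def proj(c,p):
    q=c["extrinsics"][:3,:3]@np.array(p)+c["extrinsics"][:3,3];q=c["K"]@q;return q[:2]/q[2]
def cross(c1,p1,c2,p2):
    P=[c["K"]@np.array(c["extrinsics"])[:3] for c in (c1,c2)]
    X=cv2.triangulatePoints(P[0],P[1],np.array(p1,float).reshape(2,1),np.array(p2,float).reshape(2,1))[:,0];return X[:3]/X[3]
E
python3 - <<'E'
from h import *
for n in("side","top"):
    c=read_camera(n);cv2.imwrite(f"pics/{n}0.png",c["image"]);o,_=ray(c,0,0);print(n,o.round(3),c["K"][0,0],ray(c,320,240)[1].round(2))
s=robot.read_state();print(s["tool_pos"],s["orientation"],s["force"],s["opening"])
E
```

```text
pics
side [ 0.305 -0.791  1.058] 471.9286328968639 [ 0.24  0.64 -0.73]
top [ 0.263 -0.031  1.597] 532.8412606014202 [ 0.21  0.   -0.98]
[0.25898646 0.54065151 0.21769886] [-6.95936025e-01 -3.06304605e+00  2.52439450e-03] [0.50046372 0.57860973 0.37976926] 0.09274957426322428
```

View pics/side0.png

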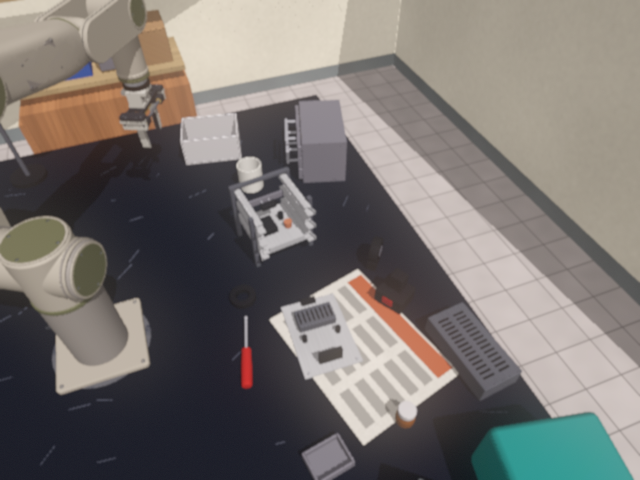

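View pics/top0.png

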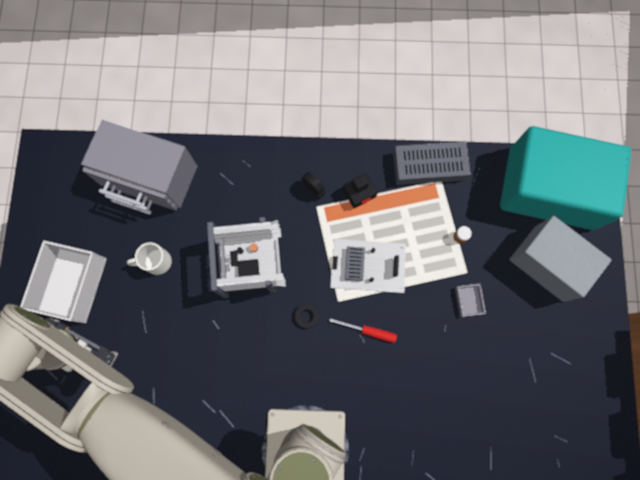

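The side view has the frame at about (272,215) and the tray at (320,335). In the top view the frame is at (245,257) with its mouth to the right, the tray is at (368,266) with its grip at (395,265), and the rear points left, towards the frame. I'll zoom in on both.

Run:
```python
from h import *
a=cv2.imread("pics/top0.png")[210:310,200:420];b=cv2.imread("pics/side0.png")[160:390,220:370]
cv2.imwrite("pics/t1.png",cv2.resize(a,None,fx=3.6,fy=3.6,interpolation=cv2.INTER_CUBIC))
b=cv2.hconcat([cv2.copyMakeBorder(b[:115],0,0,0,0,0),b[115:]])
cv2.imwrite("pics/s1.png",cv2.resize(b,None,fx=2.6,fy=4.,interpolation=cv2.INTER_CUBIC)) if 0 else cv2.imwrite("pics/s1.png",cv2.resize(b,None,fx=2.66,fy=2.66,interpolation=cv2.INTER_CUBIC))
```

```text
(no output)
```

View pics/t1.png

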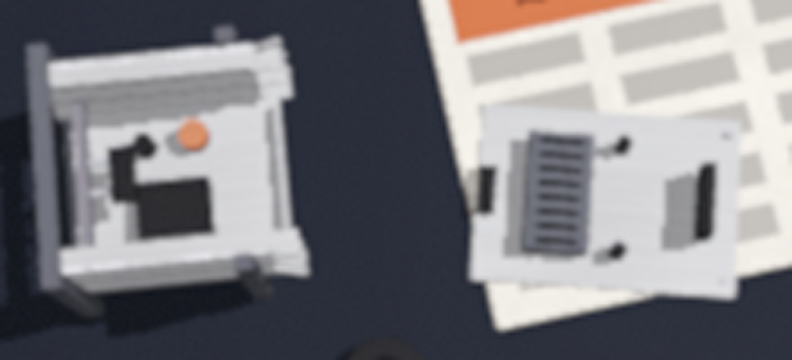

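View pics/s1.png

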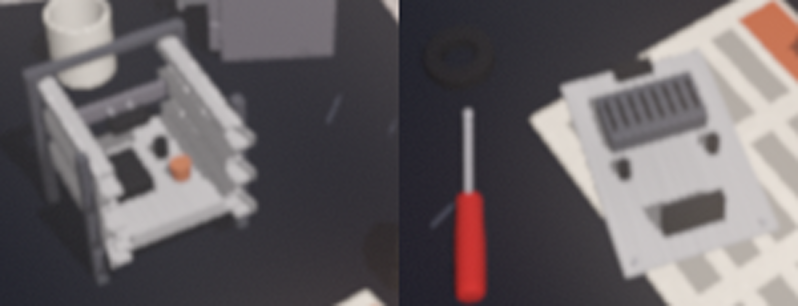

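In the crops, the tray corners in the top view are near (485,105), (740,120), (738,298) and (470,282). The side view shows the three rail ends on the right post at about (245,135), (245,172) and (245,205). One scaled, gridded composite of the frame will let me measure it accurately.

Run:
```python
from h import *
def crop(n,x,y,w,h,s):
    a=cv2.resize(cv2.imread(f"pics/{n}0.png")[y:y+h,x:x+w],None,fx=s,fy=s,interpolation=cv2.INTER_CUBIC)
    a=cv2.convertScaleAbs(a,alpha=1.0)
    for u in range(-(-x//10)*10,x+w,10):
        cv2.line(a,(int((u-x+.5)*s),0),(int((u-x+.5)*s),h*s),(0,160,0),1);cv2.putText(a,str(u),(int((u-x)*s),10),0,.35,(0,255,255))
    for v in range(-(-y//10)*10,y+h,10):
        cv2.line(a,(0,int((v-y+.5)*s)),(w*s,int((v-y+.5)*s)),(0,160,0),1);cv2.putText(a,str(v),(0,int((v-y+.5)*s)),0,.35,(0,255,255))
    return a
cv2.imwrite("pics/g.png",cv2.hconcat([crop("top",205,210,84,115,5)[:500],crop("side",228,167,74,100,5)[:500]]) )
T=read_camera("top")
for cp in[(485,105),(740,120),(738,298),(470,282)]:
    print(onz(T,cp[0]/3.6+200,cp[1]/3.6+210,.004).round(4))
print("grip top",[onz(T,u/3.6+200,v/3.6+210,.044).round(4) for u,v in[(712,165),(705,240),(697,240),(704,165)]])
```

```text
[ 0.6124 -0.0718  0.004 ]
[ 0.6061 -0.2883  0.004 ]
[ 0.4546 -0.2863  0.004 ]
[ 0.461 -0.063  0.004]
grip top [array([ 0.5589, -0.2587,  0.044 ]), array([ 0.4964, -0.2531,  0.044 ]), array([ 0.4962, -0.2466,  0.044 ]), array([ 0.5587, -0.2522,  0.044 ])]
```

View pics/g.png

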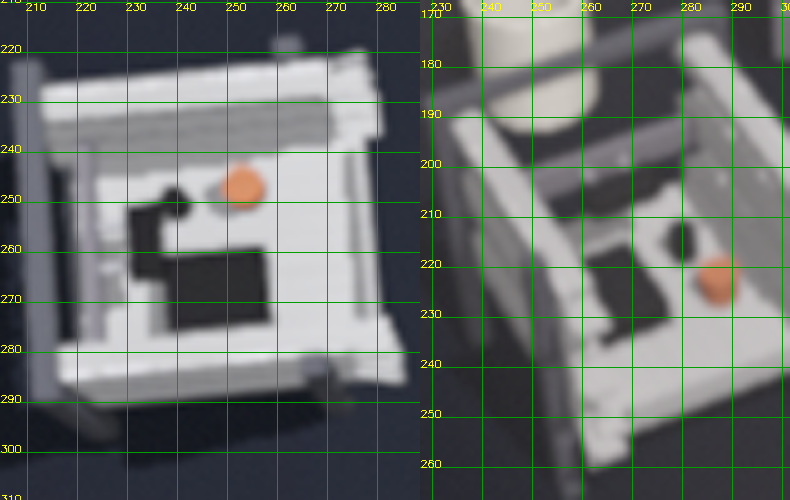

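The far top rail runs from (213,228) to (275,221) in the top view, so the frame's x axis is yawed about 95 degrees and the tray's about 88. Next is one zoom on the rail ends, with stretched contrast.

Run:
```python
from h import *
def crop(n,x,y,w,h,s):
    a=cv2.imread(f"pics/{n}0.png")[y:y+h,x:x+w].astype(float)
    a=(255*np.clip((a-30)/225,0,1)**1.6).astype(np.uint8)
    a=cv2.resize(a,None,fx=s,fy=s,interpolation=cv2.INTER_CUBIC)
    for u in range(-(-x//5)*5,x+w,5):
        for v in range(-(-y//5)*5,y+h,5): cv2.circle(a,(int((u-x+.5)*s),int((v-y+.5)*s)),1,(0,0,255) if u%10 or v%10 else (0,255,0),-1)
    for u in range(-(-x//10)*10,x+w,10): cv2.putText(a,str(u),(int((u-x)*s)-6,9),0,.35,(0,255,255))
    for v in range(-(-y//10)*10,y+h,10): cv2.putText(a,str(v),(0,int((v-y+.5)*s)+4),0,.35,(0,255,255))
    return a
cv2.imwrite("pics/g2.png",cv2.hconcat([crop("side",243,168,76,98,6),cv2.copyMakeBorder(crop("top",254,212,36,84,7),0,0,0,0,0)]))if 98*6==84*7 else None
T=read_camera("top");S=read_camera("side")
for n,a,b in[("arch+x",(210,222),(288.4,169.4)),("arch-x",(214.5,289.5),(230,187))]: print(n,cross(T,a,S,b).round(4))
for c,(x0,y0,x1,y1) in((T,(387,250,404,282)),(S,(315,340,350,366))):
    m=(c["image"][y0:y1,x0:x1].max(2)<80).astype(np.uint8)
    n,l,st,ce=cv2.connectedComponentsWithStats(m);k=1+st[1:,4].argmax();r=cv2.minAreaRect(np.argwhere(l==k)[:,::-1].astype(np.float32));print(st[k],ce[k]+[x0,y0],r, cv2.boxPoints(r)+[x0,y0])
```

```text
arch+x [0.6095 0.2737 0.1883]
arch-x [0.4262 0.2464 0.1989]
[ 6  6  5 20 72] [395.20833333 265.81944444] ((8.248276710510254, 15.52069091796875), (3.570955991744995, 19.266551971435547), 4.763641834259033) [[392.66896629 274.97241592]
 [394.26896667 255.77241468]
 [397.82758713 256.06896591]
 [396.22758675 275.26896667]]
[ 5 16  2  6  8] [320.5  358.75] ((5.5, 18.5), (5.0, 1.0), 90.0) [[320. 356.]
 [321. 356.]
 [321. 361.]
 [320. 361.]]
```

View pics/g2.png

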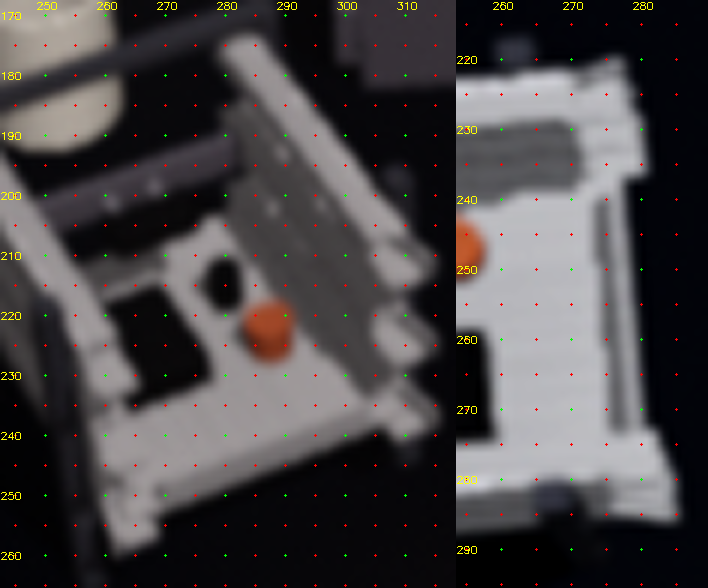

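The tips of the rail ends on the +x side of the frame are at about (315,211), (315,225) and (315,238) in the side view. The frame top triangulates to z ≈ 0.19, so the frame stands about 30 mm high. Next come its centre line and the grip.

Run:
```python
from h import *
T=read_camera("top");S=read_camera("side")
print("grip",onz(T,395.2,265.8,.042))
for z in(.170,.180):
    P={k:[onz(T,u,v,z)[:2] for u,v in p] for k,p in dict(fo=[(213,226.3),(270,221.5)],fi=[(213,233.3),(268,228.5)],no=[(217,286),(258,281.3)],ni=[(217,279),(258,275.3)]).items()}
    for k,(a,b) in P.items(): d=a-b;print(z,k,a.round(4),b.round(4),"yaw",np.degrees(np.arctan2(d[1],d[0])).round(1))
print("arch",[onz(T,u,v,.192).round(4) for u,v in[(207,221.5),(213.5,222),(211.5,290),(217.5,289)]])
# ledge tips: z from side rays given several candidates
print("tips bottom +x inner",cross(T,(281,237),S,(315,238)),"-x outer",cross(T,(285,286),S,(262,260)))
print("top +x",cross(T,(277.5,220),S,(315,211)))
```

```text
grip [ 0.5291008  -0.25145228  0.042     ]
0.17 fo [0.6018 0.2685] [0.6203 0.1122] yaw 96.7
0.17 fi [0.582  0.2671] [0.6003 0.1167] yaw 96.9
0.17 no [0.4371 0.246 ] [0.4532 0.1364] yaw 98.4
0.17 ni [0.456  0.2473] [0.4696 0.1372] yaw 97.0
0.18 fo [0.5994 0.2664] [0.6178 0.1112] yaw 96.7
0.18 fi [0.5798 0.265 ] [0.5979 0.1157] yaw 96.9
0.18 no [0.4358 0.2441] [0.4519 0.1352] yaw 98.4
0.18 ni [0.4547 0.2454] [0.4681 0.1361] yaw 97.0
arch [array([0.6095, 0.2812, 0.192 ]), array([0.6086, 0.2634, 0.192 ]), array([0.4233, 0.2556, 0.192 ]), array([0.4265, 0.2399, 0.192 ])]
tips bottom +x inner [0.60875278 0.08633288 0.07405496] -x outer [0.45663471 0.06994242 0.06478128]
top +x [0.62417785 0.09119635 0.17563652]
```

Measured: the frame's yaw is about 97°, its lateral centre is at n·p = 0.545 and the mouth is near (0.537, 0.099), with the middle ledge at z ≈ 0.115. The arch width comes out at 185 mm, which matches. The grip is at about (0.529, −0.2525), with the tray yawed 88.4°. I'll start moving.

```bash
python3 -m inch '[0,0,40,0,100, 0,0,80,0,100, 14,-40,80,6,100, 27,-80,80,12,100, 40,-120,80,18,100, 54,-160,80,24,100, 67,-200,80,24,100, 80,-240,80,24,100, 94,-280,80,24,100, 107,-320,80,24,100]' && python3 -m inch '[12,-38,0,0,100, 25,-76,0,0,100, 38,-114,0,0,100, 51,-152,0,0,100, 64,-190,0,0,100, 77,-228,0,0,100, 90,-266,0,0,100, 103,-304,0,0,100, 116,-342,0,0,100, 129,-380,0,0,100]' && python3 -m inch '[12,-32,0,0,100, 23,-64,0,0,100, 34,-93,0,0,100, 34,-93,-40,0,100, 34,-93,-80,0,100, 34,-93,-120,0,100, 34,-93,-160,0,100, 34,-93,-190,0,100, 34,-93,-190,0,100, 34,-93,-190,0,100]'
python3 - <<'E'
from h import *
s=robot.read_state();print(s["q"].round(2) if hasattr(s["q"],"round") else s["q"],s["tool_pos"],s["orientation"],s["force"])
cv2.imwrite("pics/a.png",cv2.hconcat([cv2.resize(read_camera(n)["image"][y:y+150,x:x+130],None,fx=3,fy=3,interpolation=2) for n,x,y in(("side",260,250),("top",325,190))]))
E
```

```text
t: 1.18
tool_pos: [0.365, 0.2232, 0.2988]
orientation: [0.043, 3.141, 0.001]
force: [1.3, 0.3, -0.1]
opening: 0.0931
gripper_force: 0.0
t: 2.02
tool_pos: [0.4942, -0.1572, 0.2988]
orientation: [0.044, 3.141, -0.0]
force: [0.8, 1.6, 0.8]
opening: 0.093
gripper_force: 0.0
t: 2.85
tool_pos: [0.5265, -0.2472, 0.1071]
orientation: [-0.044, -3.137, -0.003]
force: [1.2, 0.2, 0.4]
opening: 0.093
gripper_force: 0.0
[-0.53  0.16  1.66 -0.    1.32 -2.07] [ 0.52654647 -0.24717353  0.10714876] [-0.04380088 -3.13746452 -0.00336281] [1.15938456 0.19262567 0.36794534]
```

View pics/a.png

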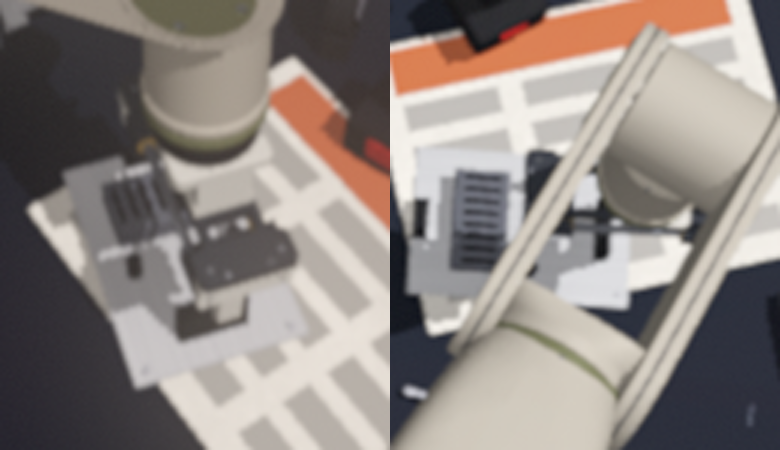

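The open gripper sits above the grip block, in line with it: the block is at about (210,315) in the left pane, with the fingers on either side of it along the tray. Descending.

```bash
python3 -m inch '[0,-2,-30,0,100, 0,-2,-60,0,100, 0,-2,-80,0,100, 0,-2,-90,0,100, 0,-2,-97,0,100, 0,-2,-97,0,100, 0,-2,-97,0,100, 0,-2,-97,0,100]'
```

```text
t: 3.62
tool_pos: [0.5295, -0.2509, 0.0139]
orientation: [0.044, 3.138, -0.003]
force: [-0.2, 0.8, 0.3]
opening: 0.0931
gripper_force: 0.0
```

```bash
python3 -m inch '[0,0,-4,0,60, 0,0,-4,0,30, 0,0,-4,0,0, 0,0,-4,0,0, 0,0,-4,0,0, 0,0,-4,0,0, 0,0,-4,0,0, 0,0,-4,0,0, 0,0,-4,0,0, 0,0,-4,0,0]' 55; python3 -m inch '[0,0,0,0,0,0,0,0,0,0,0,0,0,0,0]'
```

```text
t: 4.45
tool_pos: [0.5279, -0.25, 0.0076]
orientation: [-0.044, -3.141, -0.0]
force: [-0.8, 0.4, 0.3]
opening: 0.0311
gripper_force: 0.0
t: 4.7
tool_pos: [0.528, -0.2502, 0.0076]
orientation: [0.044, 3.141, -0.001]
force: [2.3, -2.6, -1.4]
opening: 0.0121
gripper_force: 55.0
```

Gripped: the opening is 12.1 mm and the force 55 N. I'll lift, turn and go to a point before the mouth.

```bash
python3 -m inch '[0,0,10,0,0, 0,0,25,0,0, 0,0,45,0,0, 0,0,70,0,0, 0,0,100,0,0, 0,0,130,0,0, 10,20,155,3,0, 20,40,165,6,0, 30,60,165,8.6,0, 40,80,165,8.6,0]' && python3 -m inch '[0,10,0,0,0, 0,18,0,0,0, 0,18,0,0,0, 0,18,0,0,0, 0,18,0,0,0, 0,18,0,0,0]'
python3 - <<'E'
from h import *
a=[]
def crop(n,x,y,w,h,s):
    im=read_camera(n)["image"];cv2.imwrite(f"pics/b_{n}.png",im);a=im[y:y+h,x:x+w].astype(float)
    a=(255*np.clip((a-20)/235,0,1)**1.4).astype(np.uint8)
    a=cv2.resize(a,None,fx=s,fy=s,interpolation=cv2.INTER_CUBIC)
    for u in range(-(-x//10)*10,x+w,10):
        cv2.putText(a,str(u),(int((u-x)*s)-6,9),0,.33,(0,255,255))
        for v in range(-(-y//10)*10,y+h,10): cv2.circle(a,(int((u-x+.5)*s),int((v-y+.5)*s)),1,(0,255,0),-1)
    for v in range(-(-y//10)*10,y+h,10): cv2.putText(a,str(v),(0,int((v-y+.5)*s)+4),0,.33,(0,255,255))
    return a
t=crop("top",205,205,190,95,4);s=crop("side",225,165,150,150,4)
cv2.imwrite("pics/b1.png",t);cv2.imwrite("pics/b2.png",s)
print(robot.read_state()["tool_pos"],robot.read_state()["force"],robot.read_state()["wrist_torque"])
E
```

```text
t: 5.53
tool_pos: [0.5684, -0.1695, 0.1742]
orientation: [-0.196, 3.134, -0.001]
force: [1.8, 0.0, -6.0]
opening: 0.0115
gripper_force: 55.0
t: 6.03
tool_pos: [0.5676, -0.153, 0.1725]
orientation: [0.19, -3.135, 0.0]
force: [0.1, -0.2, -6.4]
opening: 0.0119
gripper_force: 55.0
[ 0.56772216 -0.15284961  0.17259222] [ 0.07708635  0.45517365 -5.43196451] [-0.4479823  -0.05373702  0.04642424]
```

View pics/b1.png

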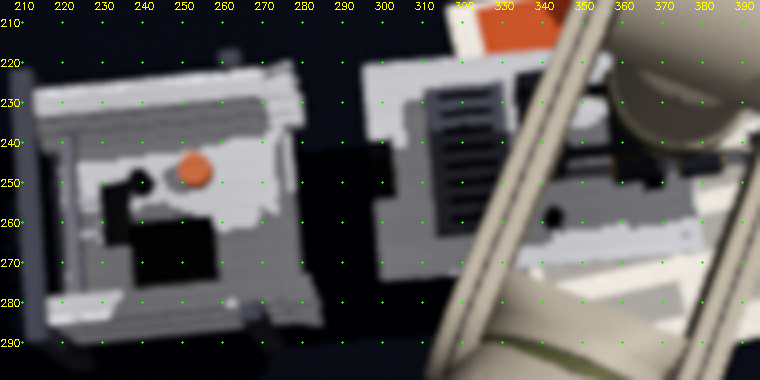

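View pics/b2.png

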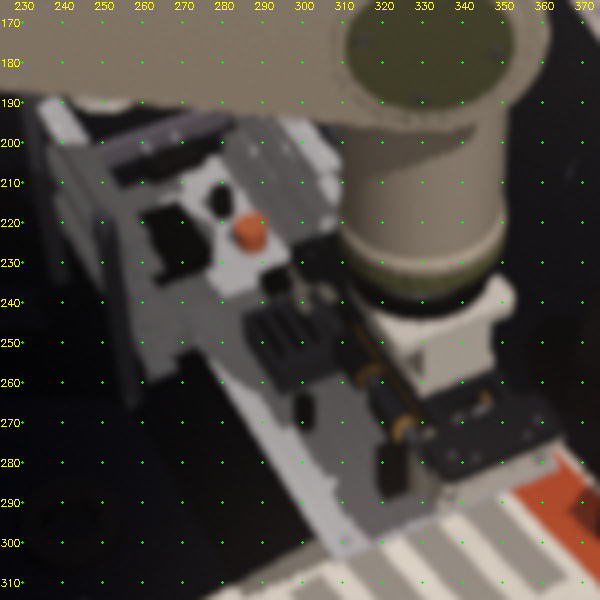

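In the top view the tray's rear corners are at (295,220.5) and (299,274.5), nearly square with the frame. In the side view its near edge runs from (310,303) up to about (276,253). Next I compare tray and frame numerically.

Run:
```python
from h import *
T=read_camera("top");S=read_camera("side")
for y in(97,):
    th=np.radians(y);u=np.array([np.cos(th),np.sin(th)]);n=np.array([u[1],-u[0]])
    for z in(.155,.165):
        a,b=[onz(T,*p,z)[:2] for p in((295,220.5),(299.3,274.5))];d=a-b
        print(z,a.round(4),b.round(4),"w",np.linalg.norm(d).round(4),"yaw",90+np.degrees(np.arctan2(d[1],d[0])).round(2),"n,u",((a+b)/2@n).round(4),((a+b)/2@u).round(4))
    g=np.array([.5677,-.1528]);print("grip n,u",g@n,g@u)
    for z in (.145,.155,.165): print(proj(S,[*onz(T,299.3,274.5,z)[:2],z]))
    for z,l in((.18,"top"),):
        for nm,p in dict(fo=[(213,226.3),(270,221.5)],no=[(217,286),(258,281.3)],fi=[(213,233.3),(268,228.5)],ni=[(217,279),(258,275.3)]).items(): print(nm,[(onz(T,*q,z)[:2]@n).round(4) for q in p])
```

```text
0.155 [0.6291 0.0441] [0.4775 0.0263] w 0.1527 yaw 96.7 n,u 0.5535 -0.0325
0.165 [0.6266 0.0436] [0.476  0.0259] w 0.1516 yaw 96.7 n,u 0.5514 -0.0327
grip n,u 0.5448468146144719 -0.22084627822189618
[271.64664774 249.35424442]
[270.83259044 247.03320595]
[270.00786721 244.68175682]
fo [np.float64(0.6274), np.float64(0.6267)]
no [np.float64(0.4623), np.float64(0.465)]
fi [np.float64(0.6078), np.float64(0.6076)]
ni [np.float64(0.4812), np.float64(0.4812)]
```

Run:
```python
from h import *
S=read_camera("side");g=cv2.cvtColor(cv2.imread("pics/b_side.png"),6).astype(float)
th=np.radians(96.9);u=np.array([np.cos(th),np.sin(th),0]);n=np.array([u[1],-u[0],0])
L=[]
for v in range(256,302,3):
    e=270+(v-250)*(309-272)/(303-250); x0=int(e-8);row=g[v,x0:x0+18];k=np.argmax(np.diff(row));
    m=(row[max(k-2,0)]+row[min(k+3,17)])/2;i=np.argmax(row>m);x=x0+i-1+(m-row[i-1])/(row[i]-row[i-1])
    o,d=ray(S,x,v);s=(.4765-o@n)/(d@n);p=o+s*d;L.append((p@u,p[2]));print(v,round(x,1),(p@u).round(3),p[2].round(4))
A=np.array(L);f=np.polyfit(A[:,0],A[:,1],1);print("slope deg",np.degrees(np.arctan(f[0])),"z at grip",np.polyval(f,-.2208),"rear",np.polyval(f,-.031))
```

```text
256 -inf nan nan
259 278.8 -0.083 0.1611
262 280.8 -0.096 0.1624
265 282.6 -0.106 0.1614
268 284.5 -0.118 0.1621
271 286.5 -0.129 0.1626
274 288.4 -0.14 0.1627
277 290.2 -0.151 0.1625
280 291.9 -0.16 0.1614
283 293.9 -0.171 0.1624
286 295.7 -0.181 0.1616
289 297.6 -0.191 0.1617
292 299.5 -0.202 0.1622
295 301.4 -0.212 0.1625
298 303.3 -0.222 0.1626
301 300.3 -0.203 0.1278
 ** On entry to DLASCL parameter number  4 had an illegal value
 ** On entry to DLASCL parameter number  4 had an illegal value
 ** On entry to DLASCL parameter number  4 had an illegal value
 ** On entry to DLASCL parameter number  4 had an illegal value
 ** On entry to DLASCL parameter number  5 had an illegal value
 ** On entry to DLASCL parameter number  4 had an illegal value<stdin>:7: RuntimeWarning: divide by zero encountered in scalar divide
<stdin>:8: RuntimeWarning: invalid value encountered in matmul
Traceback (most recent call last):
numpy.linalg.LinAlgError: SVD did not converge in Linear Least Squares
```

The tray hangs nearly level, with its underside at z ≈ 0.162. It needs to move about 6 mm towards the −x side, and the ledge is near 0.1165. I'll shift, lower by 26 mm and bring the rear over the ledges.

```bash
python3 -m inch '[-3,0,-10,0,0, -6,-1,-20,0,0, -6,-1,-26,0,0, -6,-1,-26,0,0, -7,10,-26,0,0, -9,22,-26,0,0, -10,34,-26,0,0, -12,46,-26,0,0, -13,54,-26,0,0, -13,54,-26,0,0]' && python3 -m inch '[0,0,0,0,0, 0,0,0,0,0, 0,0,0,0,0]'
python3 - <<'E'
from h import *
for n in("side","top"): cv2.imwrite(f"pics/c_{n}.png",read_camera(n)["image"])
a=cv2.imread("pics/c_top.png")[208:298,205:345];b=cv2.imread("pics/c_side.png")[180:290,225:325]
f=lambda a,s:cv2.resize((255*np.clip((a.astype(float)-20)/235,0,1)**1.4).astype(np.uint8),None,fx=s,fy=s,interpolation=2)
A=f(a,3);B=f(b,3.6);H=max(len(A),len(B));P=lambda x:cv2.copyMakeBorder(x,0,H-len(x),0,0,0)
cv2.imwrite("pics/c.png",cv2.hconcat([P(A),P(B)]))
s=robot.read_state();print(s["force"],s["wrist_torque"])
E
```

```text
t: 7.12
tool_pos: [0.5549, -0.0955, 0.147]
orientation: [-0.195, 3.135, 0.001]
force: [0.0, -0.1, -5.9]
opening: 0.0119
gripper_force: 55.0
t: 7.37
tool_pos: [0.5551, -0.0984, 0.1467]
orientation: [-0.191, 3.136, -0.001]
force: [-0.2, 0.1, -4.7]
opening: 0.0118
gripper_force: 55.0
[ 0.45252785 -1.02862922 -5.36212648] [-0.52911597 -0.11551179 -0.00068513]
```

View pics/c.png

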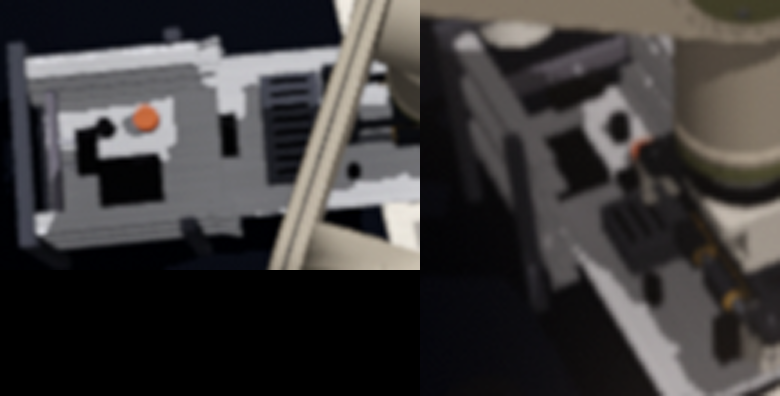

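The last view shows the tray's rear inside the ledge tips, at about (218,100) in the left pane, and centred between the rails. Now I lower it by feel; the free load is about −5.3 N in z.

```bash
python3 -m inch '[0,0,-3,0,0, 0,0,-6,0,0, 0,0,-9,0,0, 0,0,-11,0,0, 0,0,-11,0,0, 0,0,-11,0,0]'; for i in 1; do python3 -m inch '[0,0,-1,0,0, 0,0,-2,0,0, 0,0,-3,0,0, 0,0,-3,0,0, 0,0,-3,0,0]'; done
```

```text
t: 7.97
tool_pos: [0.5547, -0.098, 0.1353]
orientation: [0.192, -3.135, -0.0]
force: [-0.6, -0.7, -5.9]
opening: 0.0116
gripper_force: 55.0
t: 8.38
tool_pos: [0.5549, -0.098, 0.1326]
orientation: [0.192, -3.136, -0.0]
force: [-0.0, 0.1, -6.1]
opening: 0.0119
gripper_force: 55.0
```

```bash
python3 -m inch '[0,0,-1,0,0, 0,0,-2,0,0, 0,0,-2,0,0, 0,0,-2,0,0]';  python3 -m inch '[0,0,-1,0,0, 0,0,-2,0,0, 0,0,-2,0,0, 0,0,-2,0,0]'
```

```text
t: 8.72
tool_pos: [0.5549, -0.098, 0.1305]
orientation: [0.192, -3.136, -0.0]
force: [0.2, -1.1, -5.3]
opening: 0.0117
gripper_force: 55.0
t: 9.05
tool_pos: [0.5548, -0.098, 0.1285]
orientation: [0.192, -3.135, -0.0]
force: [-0.3, -0.0, -6.7]
opening: 0.0118
gripper_force: 55.0
```

```bash
python3 -m inch '[0,0,-1,0,0, 0,0,-2,0,0, 0,0,-2,0,0, 0,0,-2,0,0]'; python3 -c "
from h import *;s=robot.read_state();print(s['force'],s['wrist_torque'])"
```

```text
t: 9.38
tool_pos: [0.5549, -0.098, 0.1265]
orientation: [0.192, -3.136, -0.0]
force: [0.2, -0.1, -6.2]
opening: 0.0117
gripper_force: 55.0
[ 0.20352008 -0.07375496 -6.19838093] [-0.51816758 -0.04187874  0.0214825 ]
```

```bash
cat > f.sh <<'E'
python3 -c "
from h import *;s=robot.read_state();print('F',s['force'].round(1),'M',s['wrist_torque'].round(2),s['tool_pos'].round(4))"
E
for z in 1; do python3 -m inch '[0,0,-1,0,0, 0,0,-1,0,0, 0,0,-1,0,0]' >/dev/null; sh f.sh; python3 -m inch '[0,0,-1,0,0, 0,0,-1,0,0, 0,0,-1,0,0]'>/dev/null; sh f.sh;  python3 -m inch '[0,0,-1,0,0, 0,0,-1,0,0, 0,0,-1,0,0]'>/dev/null; sh f.sh; done
```

```text
F [ 0.1  0.4 -5.7] M [-0.55 -0.02  0.02] [ 0.5549 -0.098   0.1255]
F [-1.1 -0.2 -5.2] M [-0.45 -0.01  0.03] [ 0.5549 -0.098   0.1245]
F [ 0.2 -1.  -6.6] M [-0.44 -0.03  0.02] [ 0.5549 -0.098   0.1236]
```

```bash
python3 -m inch '[0,0,-1,0,0, 0,0,-1,0,0, 0,0,-1,0,0]' >/dev/null; sh f.sh; python3 -m inch '[0,0,-1,0,0, 0,0,-1,0,0, 0,0,-1,0,0]'>/dev/null; sh f.sh
```

```text
F [ 0.5  0.3 -6.5] M [-0.49 -0.   -0.  ] [ 0.5549 -0.098   0.1225]
F [ 0.4  0.4 -4.9] M [-0.37 -0.06  0.  ] [ 0.5551 -0.098   0.1218]
```

```bash
python3 -m inch '[0,0,-1,0,0, 0,0,-1,0,0, 0,0,-1,0,0]' >/dev/null; sh f.sh; python3 -m inch '[0,0,-1,0,0, 0,0,-1,0,0, 0,0,-1,0,0]'>/dev/null; sh f.sh
```

```text
F [-1.  -1.4 -1. ] M [0.27 0.29 0.07] [ 0.5553 -0.0981  0.1212]
F [-1.2 -2.4  2.9] M [0.7  0.42 0.01] [ 0.5554 -0.0981  0.1204]
```

Contact at TCP z ≈ 0.1218, from the rear landing on the ledges. I'll ease up 1.5 mm and slide in by small steps.

```bash
python3 -m inch '[0,0,1.5,0,0, 0,0,1.5,0,0, -0.4,3,1.5,0,0, -0.7,6,1.5,0,0, -0.7,6,1.5,0,0, -0.7,6,1.5,0,0]' >/dev/null; sh f.sh; python3 -m inch '[-0.4,3,0,0,0, -0.7,6,0,0,0, -0.7,6,0,0,0, -0.7,6,0,0,0]'>/dev/null; sh f.sh
```

```text
F [ 1.2  0.4 -0.4] M [ 0.41 -0.03  0.04] [ 0.5542 -0.0914  0.121 ]
F [ 1.  -0.4 -1.6] M [ 0.4  -0.09 -0.04] [ 0.5536 -0.0855  0.1211]
```

```bash
python3 -m inch '[-0.2,2,0.5,0,0, -0.5,4,0.5,0,0, -0.5,4,0.5,0,0, -0.5,4,0.5,0,0]' >/dev/null; sh f.sh; python3 -m inch '[-0.2,2,0,0,0, -0.5,4,0,0,0, -0.5,4,0,0,0, -0.5,4,0,0,0]'>/dev/null; sh f.sh
```

```text
F [ 0.7 -0.  -1.8] M [ 0.09 -0.18 -0.15] [ 0.5529 -0.0816  0.1214]
F [ 0.9 -0.4 -3.1] M [ 0.05 -0.29 -0.17] [ 0.5524 -0.0776  0.1214]
```

A light sideways push (Fx ≈ +0.9 N, Mz < 0) means the −x side rubs. I'll shift 1 mm to +x and carry on.

```bash
python3 -m inch '[1,0,0,0,0, 1,0,0,0,0, 0.8,2,0,0,0, 0.5,4,0,0,0, 0.5,4,0,0,0, 0.5,4,0,0,0]' >/dev/null; sh f.sh; python3 -m inch '[-0.2,2,0,0,0, -0.5,4,0,0,0, -0.5,4,0,0,0, -0.5,4,0,0,0]'>/dev/null; sh f.sh
```

```text
F [ 0.7  1.3 -2.9] M [ 0.03 -0.05 -0.06] [ 0.5529 -0.0737  0.1215]
F [-0.1  0.8 -3.8] M [ 0.03 -0.07 -0.07] [ 0.5524 -0.0696  0.1215]
```

```bash
python3 -m inch '[-0.2,2,0,0,0, -0.5,4,0,0,0, -0.7,6,0,0,0, -1,8,0,0,0, -1,8,0,0,0, -1,8,0,0,0]' >/dev/null; sh f.sh; python3 -m inch '[-0.2,2,0,0,0, -0.5,4,0,0,0, -0.7,6,0,0,0, -1,8,0,0,0, -1,8,0,0,0, -1,8,0,0,0]' >/dev/null; sh f.sh
```

```text
F [-0.5  1.9 -4.4] M [ 0.08 -0.09  0.02] [ 0.5514 -0.0616  0.1215]
F [-0.1  0.4 -4.2] M [-0.03 -0.1   0.02] [ 0.5504 -0.0535  0.1215]
```

```bash
python3 -m inch '[-0.2,2,0,0,0, -0.5,4,0,0,0, -0.7,6,0,0,0, -1,8,0,0,0, -1,8,0,0,0, -1,8,0,0,0]' >/dev/null; sh f.sh; python3 -m inch '[-0.2,2,0,0,0, -0.5,4,0,0,0, -0.7,6,0,0,0, -1,8,0,0,0, -1,8,0,0,0, -1,8,0,0,0]' >/dev/null; sh f.sh
```

```text
F [-0.1  0.2 -3.5] M [ 0.01 -0.04 -0.05] [ 0.5495 -0.0456  0.1215]
F [-0.2  1.3 -4.6] M [-0.02 -0.06 -0.07] [ 0.5485 -0.0376  0.1216]
```

```bash
python3 -m inch '[-0.2,2,0,0,0, -0.5,4,0,0,0, -0.7,6,0,0,0, -1,8,0,0,0, -1,8,0,0,0, -1,8,0,0,0]' >/dev/null; sh f.sh; python3 -m inch '[-0.2,2,0,0,0, -0.5,4,0,0,0, -0.7,6,0,0,0, -1,8,0,0,0, -1,8,0,0,0, -1,8,0,0,0]' >/dev/null; sh f.sh
```

```text
F [ 0.5  0.2 -4.7] M [ 0.02 -0.05  0.01] [ 0.5475 -0.0296  0.1216]
F [ 0.5  1.  -4.8] M [ 0.01 -0.09 -0.02] [ 0.5465 -0.0216  0.1216]
```

```bash
python3 -m inch '[-0.2,2,0,0,0, -0.5,4,0,0,0, -0.7,6,0,0,0, -1,8,0,0,0, -1,8,0,0,0, -1,8,0,0,0]' >/dev/null; sh f.sh; python3 -m inch '[-0.2,2,0,0,0, -0.5,4,0,0,0, -0.7,6,0,0,0, -1,8,0,0,0, -1,8,0,0,0, -1,8,0,0,0]' >/dev/null; sh f.sh
```

```text
F [-0.3  0.9 -4. ] M [ 0.01 -0.07 -0.03] [ 0.5455 -0.0136  0.1216]
F [ 0.8  1.  -4. ] M [-0.04 -0.07 -0.01] [ 0.5445 -0.0056  0.1215]
```

Rear about 81 mm in, no resistance. Now smaller steps to feel for the plug.

```bash
python3 -m inch '[-0.2,2,0,0,0, -0.4,3,0,0,0, -0.6,5,0,0,0, -0.6,5,0,0,0,-0.6,5,0,0,0]' >/dev/null; sh f.sh; python3 -m inch '[-0.2,2,0,0,0, -0.4,3,0,0,0, -0.6,5,0,0,0, -0.6,5,0,0,0,-0.6,5,0,0,0]' >/dev/null; sh f.sh
```

```text
F [-0.1  1.2 -4.5] M [ 0.02 -0.08 -0.08] [ 0.5439 -0.0007  0.1216]
F [ 0.5  1.2 -4.4] M [-0.   -0.03 -0.03] [0.5433 0.0044 0.1216]
```

```bash
python3 -m inch '[-0.1,1,0,0,0, -0.2,2,0,0,0, -0.4,3,0,0,0, -0.4,3,0,0,0]' >/dev/null; sh f.sh; python3 -m inch '[-0.1,1,0,0,0, -0.2,2,0,0,0, -0.4,3,0,0,0, -0.4,3,0,0,0]' >/dev/null; sh f.sh
```

```text
F [-0.2  0.4 -3.7] M [-0.16 -0.01 -0.06] [0.5429 0.0072 0.1216]
F [ 0.5  0.3 -4. ] M [-0.17 -0.03  0.01] [0.5425 0.0103 0.1216]
```

```bash
python3 -m inch '[-0.1,1,0,0,0, -0.2,2,0,0,0, -0.2,2,0,0,0]' >/dev/null; sh f.sh; python3 -m inch '[-0.1,1,0,0,0, -0.2,2,0,0,0, -0.2,2,0,0,0]' >/dev/null; sh f.sh
```

```text
F [ 0.4  0.  -3.2] M [-0.2  -0.13 -0.02] [0.5423 0.0122 0.1216]
F [ 0.4 -0.6 -3.3] M [-0.18 -0.06  0.02] [0.5421 0.0143 0.1216]
```

```bash
python3 -m inch '[-0.1,1,0,0,0, -0.2,2,0,0,0, -0.2,2,0,0,0]' >/dev/null; sh f.sh; python3 -m inch '[-0.1,1,0,0,0, -0.2,2,0,0,0, -0.2,2,0,0,0]' >/dev/null; sh f.sh
```

```text
F [ 0.3  0.4 -3.3] M [-0.18 -0.01 -0.01] [0.5419 0.0162 0.1216]
F [ 0.7 -3.5 -3.7] M [-0.66 -0.12 -0.03] [0.5419 0.0178 0.1217]
```

The plug is touched at tool y ≈ 0.0165, with Fy dropping to −3.5 N. I'll push on by 1 mm steps.

```bash
for i in 1; do python3 -m inch '[-0.1,1,0,0,0, -0.1,1,0,0,0]' >/dev/null; sh f.sh; python3 -m inch '[-0.1,1,0,0,0, -0.1,1,0,0,0]' >/dev/null; sh f.sh;python3 -m inch '[-0.1,1,0,0,0, -0.1,1,0,0,0]' >/dev/null; sh f.sh;python3 -m inch '[-0.1,1,0,0,0, -0.1,1,0,0,0]' >/dev/null; sh f.sh; done
```

```text
F [ 1.3 -4.8 -3.5] M [-0.96 -0.1   0.06] [0.5419 0.0183 0.1219]
F [ 0.4 -5.7 -4. ] M [-1.08 -0.1   0.08] [0.5419 0.0192 0.1219]
F [ 0.7 -6.6 -3.2] M [-1.06 -0.09  0.05] [0.5417 0.0202 0.1219]
F [ 0.1 -5.  -3.2] M [-1.05 -0.12  0.1 ] [0.5416 0.0212 0.1219]
```

```bash
python3 -m inch '[-0.1,1,0,0,0, -0.1,1,0,0,0]' >/dev/null; sh f.sh; python3 -m inch '[-0.1,1,0,0,0, -0.1,1,0,0,0]' >/dev/null; sh f.sh;python3 -m inch '[-0.1,1,0,0,0, -0.1,1,0,0,0]' >/dev/null; sh f.sh
```

```text
F [ 1.2 -5.6 -3.8] M [-1.06 -0.07  0.11] [0.5415 0.0222 0.1219]
F [ 0.9 -5.  -3.3] M [-1.04 -0.03  0.1 ] [0.5414 0.0232 0.1219]
F [ 0.7 -5.6 -3.1] M [-1.01 -0.06  0.06] [0.5413 0.0242 0.1219]
```

```bash
python3 -m inch '[-0.1,0.7,0,0,0, -0.1,0.7,0,0,0]' >/dev/null; sh f.sh
```

```text
F [ 0.2 -5.8 -3.4] M [-1.01 -0.09  0.07] [0.5412 0.0248 0.1219]
```

```bash
python3 -m inch '[-0.1,0.7,0,0,0, -0.1,0.7,0,0,0]' >/dev/null; sh f.sh
```

```text
F [ 1.1 -5.8 -3.4] M [-1.03 -0.11  0.11] [0.5411 0.0256 0.1219]
```

```bash
python3 -m inch '[0,0.5,0,0,0, 0,0.5,0,0,0]' >/dev/null; sh f.sh
```

```text
F [ 0.6 -6.9 -3.4] M [-1.24 -0.06  0.09] [0.5412 0.0258 0.1219]
```

```bash
python3 -m inch '[0,0.5,0,0,0, 0,0.5,0,0,0]' >/dev/null; sh f.sh
```

```text
F [-0.3 -9.1 -2.6] M [-1.51 -0.04  0.09] [0.5413 0.0259 0.122 ]
```

```bash
python3 -m inch '[0,0.5,0,0,0, 0,0.5,0,0,0]' >/dev/null; sh f.sh
```

```text
F [  1.1 -10.5  -2.3] M [-1.82 -0.07  0.13] [0.5414 0.026  0.1222]
```

The hard stop is at tool y ≈ 0.0258: about 8 mm of travel, and the force rose to 10.5 N. I'll relax the push and release.

```bash
python3 -m inch '[0,-1,0,0,0, 0,-1.4,0,0,0, 0,-1.4,-0.4,0,0, 0,-1.4,-0.4,0,0]' >/dev/null; sh f.sh; python3 -m inch '[0,0,0,0,14, 0,0,0,0,18, 0,0,0,0,24, 0,0,0,0,30, 0,0,0,0,36, 0,0,0,0,36, 0,0,0,0,36]' 10; sh f.sh
```

```text
F [ 0.6 -6.3 -1.7] M [-0.99  0.09  0.08] [0.5411 0.0258 0.1216]
t: 22.88
tool_pos: [0.5409, 0.0267, 0.1213]
orientation: [-0.192, 3.136, 0.0]
force: [-0.3, 0.9, -0.6]
opening: 0.0331
gripper_force: 0.0
F [-0.3  0.9 -0.6] M [ 0.04 -0.    0.05] [0.5409 0.0267 0.1213]
```

```bash
python3 -m inch '[0,0,5,0,36, 0,0,15,0,36, 0,0,30,0,36, 0,0,50,0,36, 0,0,75,0,36, 0,0,105,0,36, 0,0,135,0,36, 0,0,150,0,36, 5,-30,160,0,36, 10,-60,160,0,36]'; python3 -m inch '[5,-40,0,0,36, 10,-80,0,0,36, 15,-120,0,0,36, 20,-160,0,0,36, 20,-160,0,0,36, 20,-160,0,0,36]'
python3 - <<'E'
from h import *
im={n:read_camera(n)["image"] for n in("top","side")}
T=read_camera("top")
for n in im: cv2.imwrite(f"pics/d_{n}.png",im[n])
x0,y0,x1,y1=270,235,345,280
m=(im["top"][y0:y1,x0:x1].max(2)<70).astype(np.uint8);n,l,st,ce=cv2.connectedComponentsWithStats(m)
th=np.radians(96.9);u=np.array([np.cos(th),np.sin(th)]);nn=np.array([u[1],-u[0]])
for k in range(1,n):
    if st[k,4]>20: c=ce[k]+[x0,y0];p=onz(T,*c,.152)[:2];print(st[k],c.round(1),p.round(4),"n,u",(p@nn).round(4),(p@u).round(4))
E
```

```text
t: 23.72
tool_pos: [0.5525, -0.0331, 0.2864]
orientation: [-0.196, 3.129, -0.002]
force: [-0.5, -0.4, 0.1]
opening: 0.0336
gripper_force: 0.0
t: 24.22
tool_pos: [0.5706, -0.1958, 0.2817]
orientation: [-0.186, 3.136, -0.0]
force: [0.2, 0.6, -1.3]
opening: 0.0335
gripper_force: 0.0
[ 43   0  18  45 543] [320.3 259.4] [ 0.5218 -0.0297] n,u 0.5145 -0.0922
[30  6  4 22 55] [301.4 252. ] [0.5407 0.0232] n,u 0.5395 -0.042
```

The grip block is still where it was released, at (0.541, 0.023) by camera against tool position (0.541, 0.026), so the tray hasn't moved. Handing in.

```bash
python3 -c "
from h import *;print(job.close_job())"
```

```text
the job is handed in; nothing more can be done
None
```

The tray is in the middle rail pair with the plug pushed to its hard stop (about 8 mm of travel, 10.5 N peak wrist reading); I let go of it and handed the job in at about 24 s, with no verdict shown.

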